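# Close up a glazed collage frame

### The job

The seed collage is finished: close up its box frame with your fingertips. Push the open glazed lid down until it sits fully home, flush in the rim, without slamming it, then push the two wooden turn buttons round so that each lies squarely across the lid's edge and keeps it shut. Only push, pick nothing up: the frame stays lying where it is and the other things on the table are left alone.

Things in the scene. Friction and masses are not known exactly. Their poses are not given: they have to be found in the camera images.
- box_frame: Deep pine picture frame lying on its back, loose on the table, 2.2 kg, 300 (x) by 250 (y) by 45 mm high. Origin: centre of its underside; x along its length, y towards the hinge side, z up. Its rim is 24 mm wide, top 45 mm above the table; the seed collage inside lies 25 mm or more below the rim. The lid is hinged on the +y wall; the turn buttons are on the rim of the -y wall.
- lid (a joint): Angle of the lid, rad: 0 = shut, outer face flush with the rim's top; pi/2 = upright, outer face to the frame's +y; stop at 1.9. Starts at 1.3 to 1.75. Stiff hinges (0.6 N m): it stays where it is left, and must be pushed all the way down; 3 to 4 N at the free edge move it. Lid 248 (along the hinge) by 199 by 14 mm, 0.42 kg: clear pane 5 mm below the outer face in a wooden surround 32 mm wide.
- lid_hinge (a point): Middle of the lid's hinge axis: on the frame at x = 0, y = +101, z = 45 mm, level with the rim's top; the axis runs along the frame's x. The lid's outer face lies in a plane through this axis.
- lid_edge (a point): Point on the lid: middle of its free edge, on the outer face, 199 mm from the hinge axis. Its axes are the frame's axes when the lid is shut.
- near_button (a joint): Angle of the turn button at the frame's -x end, rad: 0 = squarely across, long arm to the frame's +y, over the lid's edge; positive = turned towards the frame's +x (1.57: along the rim, clear of the lid, pointing at the other button). Starts at 1.45 to 2.0, turns from -2.2 to 2.2, stays where it is left; 1 N at its tip moves it. Across too early, it stops the lid from closing.
- near_pivot (a point): Pivot of near_button, on the rim's top (frame x = -70, y = -113, z = 45 mm). Each turn button is a dark wooden bar 16 mm wide, 56 mm long: the long arm reaches 42 mm from the pivot, the short end 14 mm the other way. Its underside is 3 mm and its top 15 mm above the rim (48 and 60 mm above the table); a screw head over the pivot stands 3 mm higher.
- near_button_tip (a point): Middle of the long arm's end of near_button, on its top face, 42 mm from the pivot.
- far_button (a joint): Angle of the turn button at the frame's +x end, rad: same part, mirrored. 0 = squarely across, long arm to the frame's +y, over the lid's edge; positive = turned towards the frame's -x (1.57: along the rim, pointing at near_button). Starts at 1.45 to 2.0; same range and stiffness.
- far_pivot (a point): Pivot of far_button, on the rim's top (frame x = +70, y = -113, z = 45 mm).
- far_button_tip (a point): Middle of the long arm's end of far_button, on its top face, 42 mm from the pivot.
- glue_bottle: small white glue bottle, standing, 46 mm across, 105 mm tall; origin at the centre of its base. Stands on the table about 130 mm outside the turn-button side of the box frame. A bystander.
- brush: paint brush, 190 mm long and 26 mm across its ferrule, 16 mm high, lying on the table along the turn-button side of the box frame, about 65 mm outside its wall; origin under its middle. A bystander.
- jar: glass jar with a steel lid, standing, 66 mm across, 85 mm tall; origin at the centre of its base. On the table outside the hinge side. A bystander.
- glue_gun: cordless black hot-glue gun lying on its side, about 205 x 140 mm, 36 mm high; origin under the middle of its barrel. On the table outside the hinge side. A bystander.
- tape_roll: roll of masking tape lying flat, 76 mm across, 24 mm high; origin at the centre of its underside. On the table just beyond the box frame's far (+x) end. A bystander.
- bowl: blue plastic bowl of shells, 150 mm across, 55 mm high; origin at the centre of its base. On the right of the table (-y). A bystander.

How it is judged:
By the outcome, as a careful person would: the job done as asked, in the order asked, and still so for the second after the job is handed in, with the robot touching nothing.
It also fails if it takes over 61 s, if anything falls off the work surface, if the arm or the gripper's body presses on something with over 40 N, if the wrist force passes 120 N, or if a joint passes its speed limit or range.

### The arm

A 6-joint arm with a two-finger parallel gripper is mounted at the origin on the work surface. World frame = base frame: x ahead of the robot, y to its left, z up, the work surface at z = 0. Lengths are in m, angles in degrees, forces in N, time in s.
With the tool pointing down it reaches from about 0.25 to 0.725 m from the base axis. Payload 9.7 kg.
Tool frame: the origin (TCP) lies midway between the tips of the shut fingers; the grasp point (between the pads) lies bot.hold_point_z behind it (bot.hold_point_z is the distance from the TCP to the grasp point, in m); z points along the fingers, y is the line along which they close (so a half turn about z gives the same grasp; the last joint's range is limited). The gripper opens to 85 mm and grips with 20 to 120 N. Pads are 22 mm wide; open, the fingers measure 114 mm over their backs; the gripper's body (76 mm by 85 mm) begins 54 mm behind the grasp point. The pads swing forward as they close: fully open they stand 13 mm farther back than shut.
Start: joints at [-68.87, 4.979, 10.078, 95.1, 0, 90], TCP at [0.198, -0.513, 0.231] pointing down, gripper open.
Joint ranges: [-179.16, 179.16], [-48.56, 103.87], [-65.8, 70.77], [-126.05, 130.52], [-82.76, 87.17], [-180, 180]. Speed limits (degrees/s): [127.2, 127.2, 147.25, 180, 180, 180].

### API

Orientations are given as [roll, pitch, yaw] about the fixed x, y, z axes, in that order (R = Rz(yaw) Ry(pitch) Rx(roll)).
In Python, from workcell import bot, camera, camera_model, ticket gives the robot as it stands.
- The arm moves only by the tool send_rows, never from a script. Its argument "targets" is text: rows parted by semicolons, each of 5 numbers parted by spaces: the shift along the tool's x, y, z in mm, then the turn about the tool's z in degrees, then the closure in counts, from 0 (fully open) to 255 (shut). A call has 1 to 20 rows; each row is the pose to reach, as a shift and turn from the pose commanded when the call began, along the tool's axes at that moment; what a row does not reach only later rows make up. A row lasts 1/8 s, in which the tool goes at most 62.5 mm and 10.7 degrees, less where a joint would pass 70% of its speed; a pose out of reach is approached as far as the arm can. A call with a gripper value outside its range is refused whole. The fingers move at their own pace and stop on an object; "newtons" is the grip in N (left out, the last holds). Time passes only in rows, so rows that repeat a pose let the fingers close. It gives the time, the measured TCP pose, the force, the opening and the grip force at its end, in the units of the state.
- bot.get_obs(): the state, without advancing time (a new reading comes with each control period).
- camera(name): name is "scene" or "top" or "wrist"; returns the picture (420x560x3 uint8, blue, green, red); there is no depth.
- camera_model(name): a dict with "K" (3x3 intrinsics, pixels), "pose" (4x4, takes a point from camera to world coordinates); the wrist camera has in their place "T_tool_cam" (4x4, takes a point from camera to tool coordinates, whose origin is the TCP and whose axes are the flange's). Camera axes: x right, y down, z forward; pixel columns grow to the right and rows downward; lengths in m; the calibration is good to about 2 mm. A picture is of the moment at which its call begins: read the wrist's pose just before it. camera_model takes no time and is no camera call.
- ticket.job_done(): hands the job in; it is judged then, once.
The state is a dict: "time": time; "q": joint angles; "qd": joint speeds; "joint_efforts": joint torques, N m; "ee_pos": TCP position; "tcp_rot": TCP orientation; "wrist_force": force on the tool from outside, world axes, zero at the start; "torque": the same for the moment, N m; "opening": finger opening in m; "grasp_force": force on a finger pad.
Only numpy, scipy, OpenCV 4.12 (cv2) and the standard library are available. Lean on these libraries where they do the work, as an engineer would, in place of code of your own. Each camera call takes 0.05 s, during which the arm holds its last target. There are 200 camera calls.

## Working session

There is one attempt and no reset: what is moved stays moved. The work goes in short steps, Python scripts to look and compute and a tool call to move; the robot and the scene stay as the last step left them, time stands still between calls to the robot, and variables do not carry over. Pictures are saved under pics/ and viewed, at most 10 in all, crops included, and the job is handed in when it is done.

Besides the shell and the picture viewer there is one more tool, called as name(argument=value, ...) on one line, values as JSON. send_rows: Moves the arm, as the interface text tells. Its arguments: {"type":"object","properties":{"targets":{"type":"string"},"newtons":{"type":"number"}},"required":["targets"]}

```bash
mkdir -p pics; python3 - <<'E'
from workcell import bot,camera,camera_model
import cv2,numpy as np
print(bot.get_obs(),bot.hold_point_z)
for n in("scene","top"):
    im=camera(n);cv2.imwrite(f"pics/{n}0.png",im)
    m=camera_model(n);print(n,np.round(m["K"],1).tolist(),np.round(m["pose"],4).tolist())
print(camera_model("wrist"))
E
```

```text
{'time': 0.0, 'q': array([-6.88694188e+01,  5.01064782e+00,  1.00345526e+01,  9.50987474e+01,
        6.80261800e-05,  8.99974528e+01]), 'qd': array([-0.01275239, -0.06505432, -0.071759  ,  0.08013887,  0.02101968,
        0.05269257]), 'joint_efforts': array([-2.70985238e-04, -5.20385778e+01,  4.64803147e+01,  1.61796261e-02,
        1.46767234e-04,  6.14458031e-06]), 'ee_pos': array([ 0.19819191, -0.51281028,  0.23058828]), 'tcp_rot': array([-1.79925157e+02, -7.13533370e-05,  2.11331282e+01]), 'wrist_force': array([-0.64466121,  0.42366254, -0.25808482]), 'torque': array([ 0.03263531,  0.05277402, -0.003947  ]), 'grasp_force': 0.0, 'opening': 0.08554513767361469} 0.0187
scene [[459.8, 0.0, 278.3], [0.0, 459.8, 211.9], [0.0, 0.0, 1.0]] [[0.8546, 0.2689, -0.4443, 1.1184], [0.5187, -0.4833, 0.7052, -0.9243], [-0.0251, -0.8331, -0.5525, 0.7057], [0.0, 0.0, 0.0, 1.0]]
top [[541.9, 0.0, 280.7], [0.0, 541.9, 208.4], [0.0, 0.0, 1.0]] [[0.0166, -0.9788, 0.2043, 0.3244], [-0.9999, -0.0165, 0.0021, -0.1135], [0.0014, -0.2043, -0.9789, 1.5192], [0.0, 0.0, 0.0, 1.0]]
{'K': array([[321.63163704,   0.        , 283.0407609 ],
       [  0.        , 321.63163704, 209.66164816],
       [  0.        ,   0.        ,   1.        ]]), 'T_tool_cam': array([[ 1.53239873e-03, -9.53394075e-01, -3.01724028e-01,
         7.69070513e-02],
       [ 9.99998336e-01,  1.75964333e-03, -4.81358252e-04,
         5.40424881e-04],
       [ 9.89850780e-04, -3.01722788e-01,  9.53395185e-01,
        -1.41918329e-01],
       [ 0.00000000e+00,  0.00000000e+00,  0.00000000e+00,
         1.00000000e+00]])}
```

View pics/scene0.png

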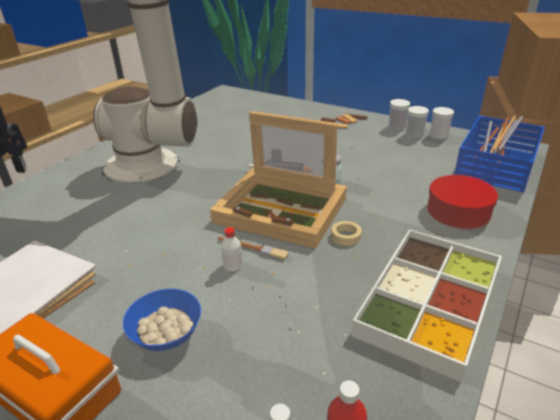

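View pics/top0.png

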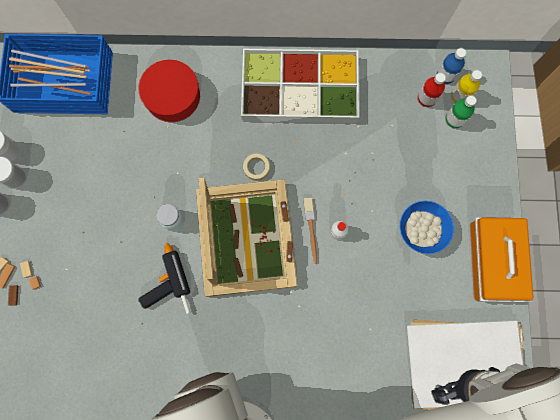

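The top view shows the frame around (250,238), with its hinge side (+y) to the left and the buttons on the right rim at about (284,212) and (290,250). I'll zoom in on it.

```bash
python3 - <<'E'
import cv2,numpy as np
a=cv2.imread("pics/top0.png")[170:305,190:310];b=cv2.imread("pics/scene0.png")[105:245,205:355]
A=cv2.resize(a,None,fx=4,fy=4,interpolation=2);cv2.imwrite("pics/c0.png",A)
cv2.imwrite("pics/c1.png",cv2.resize(b,None,fx=4,fy=4,interpolation=2))
E
```

```text
(no output)
```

View pics/c0.png

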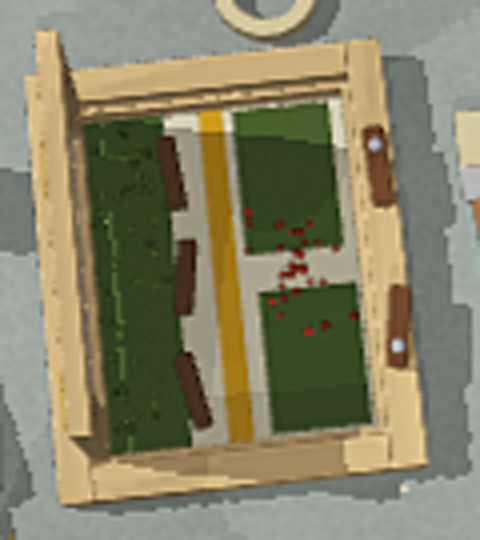

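View pics/c1.png

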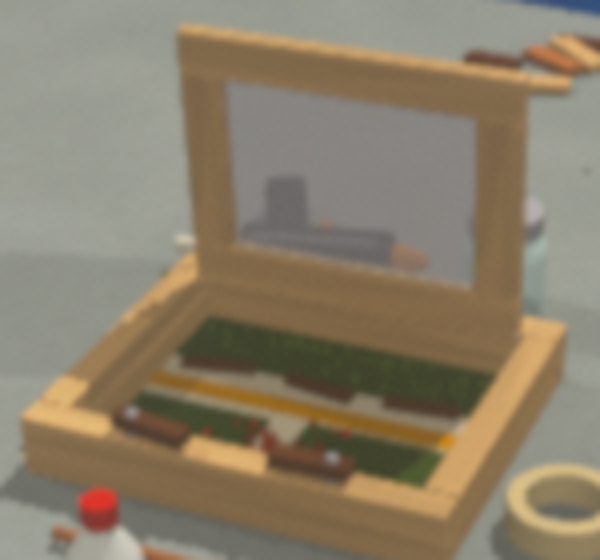

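```bash
cat > h.py <<'E'
import numpy as np
from workcell import camera_model
def ray(n,u,v):
    m=camera_model(n);P=np.array(m["pose"]);d=P[:3,:3]@np.linalg.inv(m["K"])@[u,v,1];return P[:3,3],d
def onz(n,u,v,z):
    o,d=ray(n,u,v);return o+d*(z-o[2])/d[2]
def onplane(n,u,v,p,nn):
    o,d=ray(n,u,v);return o+d*(np.dot(p-o,nn)/np.dot(d,nn))
E
python3 - <<'E'
from h import *
t=lambda u,v,z:onz("top",190+u/4-.375,170+v/4-.375,z)
s=lambda u,v,z:onz("scene",205+u/4-.375,105+v/4-.375,z)
far=t(375,145,.063);near=t(398,345,.063)
far2=s(332,458,.063);near2=s(132,412,.063)
print("pivots top",far,near,np.linalg.norm(far-near),"scene",far2,near2,np.linalg.norm(far2-near2))
c1=t(379,40,.045);c2=t(426,465,.045);c3=t(62,503,.045);print("corners",c1,c2,c3,np.linalg.norm(c1-c2),np.linalg.norm(c2-c3))
print("scene corners",s(25,418,.045),s(447,512,.045),s(565,325,.045))
for ex in (c1-c2,far-near,c2-c3): print(np.degrees(np.arctan2(ex[1],ex[0])))
ex=c1-c2;ex/=np.linalg.norm(ex);ey=np.array([-ex[1],ex[0],0])
O=(far+near)/2;O[2]=0;O+=.113*ey
print("O",O,"from corners",(c1+c2)/2+.125*ey)
F=lambda p:np.array([(p-O)@ex,(p-O)@ey,p[2]])
for nm,a in(("far tip",t(382,206,.06)),("near tip",t(400,286,.06)),("far tip s",s(270,462,.06)),("near tip s",s(187,437,.06))):print(nm,F(a))
for x,u,v in((-.124,180,28),(.124,528,88),(-.124,181,40),(.124,526,100)):
    p=F(onplane("scene",205+u/4-.375,105+v/4-.375,O+x*ex,ex));d=p-[x,.101,.045]
    print("lid",p,np.hypot(d[1],d[2]),np.arctan2(d[2],-d[1]))
E
```

```text
pivots top [ 0.6354295  -0.11761848  0.063     ] [ 0.49787006 -0.13526516  0.063     ] 0.1386867075456514 scene [ 0.63865151 -0.12037441  0.063     ] [ 0.49979106 -0.13795501  0.063     ] 0.13996893499856503
corners [ 0.71474623 -0.11930433  0.045     ] [ 0.41911613 -0.15551193  0.045     ] [0.3897058  0.08885334 0.045     ] 0.2978391332369476 0.24612872920904844
scene corners [ 0.42461115 -0.15637536  0.045     ] [ 0.71530894 -0.11382771  0.045     ] [0.68517918 0.12540914 0.045     ]
6.982584263390734
7.31020549983117
-83.13723606395949
O [ 0.55291264 -0.01427993  0.        ] from corners [ 0.55173522 -0.01333524  0.045     ]
far tip [ 0.02702826 -0.11292515  0.06      ]
near tip [-0.02917196 -0.11918694  0.06      ]
far tip s [ 0.03662977 -0.13024085  0.06      ]
near tip s [-0.02383072 -0.12482019  0.06      ]
lid [-0.124       0.08359505  0.24165032] 0.19741904744336433 1.4825192330005115
lid [0.124      0.08630754 0.23448501] 0.19005378013079757 1.4934122522350224
lid [-0.124       0.08395473  0.23288809] 0.18865967850499588 1.4803236550999328
lid [0.124      0.08324993 0.2275028 ] 0.18336394140796852 1.473842125446567
```

```bash
cat >> h.py <<'E'
from scipy.spatial.transform import Rotation as R
O=np.array([.553,-.0145,0]);YAW=7.1
def W(f):
    c,s=np.cos(np.radians(YAW)),np.sin(np.radians(YAW));return O+np.array([c*f[0]-s*f[1],s*f[0]+c*f[1],f[2]])
def sh(pos,rot,f): # tool-axes shift mm to bring TCP to frame point f
    return np.round(R.from_euler("xyz",rot,degrees=True).inv().apply(W(f)-pos)*1000,1)
def Fr(p):
    c,s=np.cos(np.radians(YAW)),np.sin(np.radians(YAW));d=np.array(p)-O;return np.array([c*d[0]+s*d[1],-s*d[0]+c*d[1],d[2]])
E
python3 - <<'E'
from h import *
print(sh([.19819,-.5128,.23059],[180,0,21.13],[0,-.1,.32]))
E
```

```text
[ 486.3 -239.9  -89.4]
```

send_rows(targets="0 0 -60 0 255;40 -20 -89 4 255;90 -45 -89 8 255;140 -70 -89 12 255;190 -95 -89 14 255;240 -120 -89 14 255;290 -145 -89 14 255;340 -168 -89 14 255;385 -190 -89 14 255;425 -210 -89 14 255;460 -227 -89 14 255;480 -237 -89 14 255;486 -240 -89 14 255;486 -240 -89 14 255;486 -240 -89 14 255", newtons=40)

```text
time: 1.98
ee_pos: [0.5645, -0.1149, 0.3206]
tcp_rot: [180.0, -0.0, 7.1]
wrist_force: [0.1, 0.5, 0.4]
opening: 0.0004
grasp_force: 0.0
```

```bash
python3 - <<'E'
from h import *
from workcell import bot,camera
import cv2,pickle
o=bot.get_obs();im=camera("wrist");cv2.imwrite("pics/w1.png",im);pickle.dump(o,open("w1.pkl","wb"))
print(o["time"],o["ee_pos"],o["tcp_rot"],o["opening"],Fr(o["ee_pos"]))
E
```

```text
1.975 [ 0.56449047 -0.11488293  0.3206305 ] [ 1.79984320e+02 -1.40588464e-02  7.06363818e+00] 0.00037021620254096006 [-0.00100511 -0.10103342  0.3206305 ]
```

View pics/w1.png

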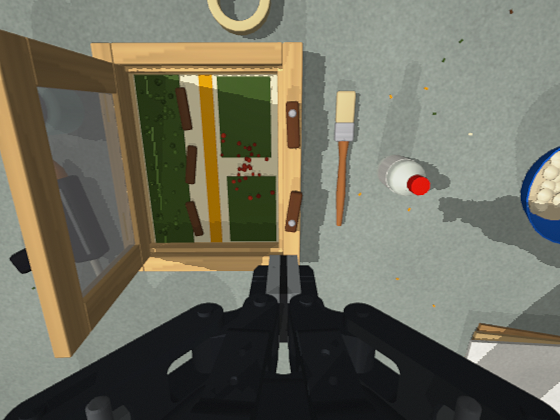

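The frame is seen from above, with the pivots at (292,113) and (291,222), the button tips at (292,148) and (296,193), and the −y rim corners at (302,42) and (299,268). The lid stands upright on the left.

```bash
python3 - <<'E'
from h import *
import pickle
o=pickle.load(open("w1.pkl","rb"));m=camera_model("wrist")
Rt=R.from_euler("xyz",o["tcp_rot"],degrees=True).as_matrix();T=m["T_tool_cam"]
c=o["ee_pos"]+Rt@T[:3,3];Rc=Rt@T[:3,:3]
def g(u,v,z):
    d=Rc@np.linalg.inv(m["K"])@[u,v,1];return c+d*(z-c[2])/d[2]
f=g(292,113,.063);n=g(291,222,.063)
c1=g(302,42,.045);c2=g(299.5,269,.045)
for a,b in((f,n),(c1,c2)): print(a,b,np.linalg.norm(a-b),np.degrees(np.arctan2(*(a-b)[[1,0]])),Fr(a),Fr(b))
for p,q in((g(292.5,148,.06),f),(g(296,193,.06),n)): print(Fr(p),Fr(p)-Fr(q))
for u,v in((0,32),(60,357)): # lid free outer corners
  for z in(.235,.243): print(Fr(g(u,v,z)))
print("finger tip",m["K"]@np.linalg.inv(T)[:3]@[0,0,0,1]/ (np.linalg.inv(T)[2]@[0,0,0,1]))
E
```

```text
[ 0.63651949 -0.11702024  0.063     ] [ 0.49986656 -0.134003    0.063     ] 0.13770416660870086 7.084199137437415 [ 0.07020741 -0.11205725  0.063     ] [-0.06749676 -0.11201927  0.063     ]
[ 0.71656008 -0.11856058  0.045     ] [ 0.42350592 -0.15698366  0.045     ] 0.2955623055921524 7.469589322195949 [ 0.14944385 -0.1234789   0.045     ] [-0.1461123  -0.12538543  0.045     ]
[ 0.02867381 -0.11314081  0.06      ] [-0.0415336  -0.00108356 -0.003     ]
[-0.02879759 -0.11822303  0.06      ] [ 0.03869916 -0.00620376 -0.003     ]
[0.12155774 0.07743263 0.235     ]
[0.11995612 0.07113986 0.243     ]
[-0.13039268  0.09200302  0.235     ]
[-0.12313712  0.08519804  0.243     ]
finger tip [281.93961198 271.72293292   1.        ]
```

send_rows(targets="0 -50 0 0 255;0 -110 0 0 255;0 -170 0 0 255;0 -215 0 0 255;0 -236 0 0 255;0 -236 25 0 255;0 -236 55 0 255;0 -236 80 0 255;0 -236 95 0 255;0 -236 95 0 255")

```text
time: 3.28
ee_pos: [0.5397, 0.0939, 0.2247]
tcp_rot: [-178.9, 0.1, 9.4]
wrist_force: [-0.2, -0.2, 0.5]
opening: 0.0002
grasp_force: 0.0
```

```bash
python3 - <<'E'
from h import *
from workcell import bot
o=bot.get_obs();print(o["time"],Fr(o["ee_pos"]),o["tcp_rot"],o["wrist_force"])
# path: corner radius r, half-width w
p0=Fr(o["ee_pos"])*1000;r=182;w=10
for th in list(np.arange(1.45,-.01,-.0375)):
    y=101-r*np.cos(th)+w;z=45+r*np.sin(th);print(round(th,3),"shift y %.0f z %.0f"%(-(y-p0[1]),-(z-p0[2])))
E
```

```text
3.275 [2.20666221e-04 1.09208765e-01 2.24736057e-01] [-1.78891110e+02  9.11372486e-02  9.35537992e+00] [-0.16304172 -0.19359173  0.54386633]
1.45 shift y 20 z -1
1.412 shift y 27 z 0
1.375 shift y 34 z 1
1.337 shift y 40 z 3
1.3 shift y 47 z 4
1.262 shift y 53 z 6
1.225 shift y 60 z 9
1.187 shift y 66 z 11
1.15 shift y 73 z 14
1.112 shift y 79 z 17
1.075 shift y 85 z 20
1.037 shift y 91 z 23
1.0 shift y 97 z 27
0.962 shift y 102 z 30
0.925 shift y 108 z 34
0.887 shift y 113 z 39
0.85 shift y 118 z 43
0.812 shift y 123 z 48
0.775 shift y 128 z 52
0.737 shift y 133 z 57
0.7 shift y 137 z 62
0.662 shift y 142 z 68
0.625 shift y 146 z 73
0.587 shift y 150 z 79
0.55 shift y 153 z 85
0.512 shift y 157 z 90
0.475 shift y 160 z 97
0.437 shift y 163 z 103
0.4 shift y 166 z 109
0.362 shift y 168 z 115
0.325 shift y 171 z 122
0.287 shift y 173 z 128
0.25 shift y 175 z 135
0.212 shift y 176 z 141
0.175 shift y 177 z 148
0.137 shift y 178 z 155
0.1 shift y 179 z 162
0.062 shift y 180 z 168
0.025 shift y 180 z 175
```

send_rows(targets="0 0 0 0 255")

```text
time: 3.4
ee_pos: [0.5403, 0.0944, 0.2264]
tcp_rot: [-178.9, -0.1, 9.4]
wrist_force: [-0.2, -0.5, 0.1]
opening: -0.0001
grasp_force: 0.0
```

```bash
python3 - <<'E'
from h import *
from workcell import bot
o=bot.get_obs();print(o["time"],Fr(o["ee_pos"]),o["tcp_rot"],o["wrist_force"],o["q"],o["qd"],o["joint_efforts"])
E
```

```text
3.4 [0.00089599 0.10963524 0.22641279] [-1.78888811e+02 -5.71930829e-02  9.39133227e+00] [-0.15445894 -0.53353366  0.09520276] [  9.3330622    4.60664639   9.1314644   94.46875518   1.11124674
 179.941719  ] [ 0.28036534 -0.06953121  0.36352578  0.00407441 -0.01021435 -0.00908971] [-1.37765659e-01 -5.09058559e+01  4.56348252e+01 -3.44811380e-02
  5.75906073e-02 -1.18712829e-03]
```

send_rows(targets="0 0 0 -4 255;0 0 0 -8 255;0 0 0 -8 255;0 0 0 -8 255")

```text
time: 3.9
ee_pos: [0.5402, 0.0947, 0.2259]
tcp_rot: [-178.9, -0.2, 17.3]
wrist_force: [0.7, -0.3, 0.5]
opening: 0.0003
grasp_force: 0.0
```

```bash
python3 - <<'E'
from h import *
from workcell import bot
o=bot.get_obs();print(o["time"],Fr(o["ee_pos"]),o["tcp_rot"],o["wrist_force"],o["q"])
E
```

```text
3.9 [0.00080282 0.10996139 0.22586646] [-178.8997057    -0.18140696   17.33578529] [ 0.65813994 -0.34652615  0.48799275] [  9.36563472   4.61476282   9.07923782  94.43740299   1.11481801
 172.02837091]
```

```bash
cat > p.py <<'E'
from h import *
from workcell import bot
import sys
o=bot.get_obs();r=float(sys.argv[1])/1000;w=float(sys.argv[2])/1000
print(Fr(o["ee_pos"]),o["wrist_force"])
for th in np.arange(float(sys.argv[3]),float(sys.argv[4]),-float(sys.argv[5])):
    print(round(th,3),sh(o["ee_pos"],o["tcp_rot"],[0.0,.101-r*np.cos(th)+w,.045+r*np.sin(th)]).round())
E
python3 p.py 182 10 1.5 .8 .045
```

```text
[0.00080282 0.10996139 0.22586646] [ 0.65813994 -0.34652615  0.48799275]
1.5 [-3. 12. -1.]
1.455 [-4. 20. -0.]
1.41 [-6. 28.  1.]
1.365 [-7. 36.  2.]
1.32 [-9. 43.  4.]
1.275 [-10.  51.   6.]
1.23 [-11.  59.   8.]
1.185 [-13.  66.  11.]
1.14 [-14.  74.  14.]
1.095 [-16.  81.  18.]
1.05 [-17.  88.  21.]
1.005 [-18.  95.  25.]
0.96 [-19. 102.  30.]
0.915 [-20. 109.  34.]
0.87 [-22. 115.  40.]
0.825 [-23. 121.  45.]
```

send_rows(targets="-2 8 -1 0 255;-3 12 -1 0 255;-4 20 0 0 255;-6 28 1 0 255;-7 36 2 0 255;-9 43 4 0 255;-10 51 6 0 255;-11 59 8 0 255;-13 66 11 0 255;-14 74 14 0 255;-16 81 18 0 255;-17 88 21 0 255;-18 95 25 0 255;-19 102 30 0 255;-20 109 34 0 255")

```text
time: 5.78
ee_pos: [0.5532, -0.0151, 0.1887]
tcp_rot: [-178.9, -0.1, 17.4]
wrist_force: [-1.4, 2.6, -0.5]
opening: 0.0
grasp_force: 1.0
```

```bash
python3 p.py 182 10 .87 .05 .045; python3 - <<'E'
from workcell import camera
import cv2
cv2.imwrite("pics/s2.png",camera("scene")[60:270,150:400]);
i=cv2.imread("pics/s2.png");cv2.imwrite("pics/s2.png",cv2.resize(i,None,fx=2.5,fy=2.5))
E
```

```text
[ 1.64844393e-04 -6.37910055e-04  1.88678450e-01] [-1.42586081  2.55117907 -0.45204016]
0.87 [-1.  6.  4.]
0.825 [-2. 12. 10.]
0.78 [-3. 18. 15.]
0.735 [-4. 23. 21.]
0.69 [-5. 29. 27.]
0.645 [-6. 34. 34.]
0.6 [-7. 39. 40.]
0.555 [-8. 43. 47.]
0.51 [-9. 48. 54.]
0.465 [-9. 51. 61.]
0.42 [-10.  55.  68.]
0.375 [-11.  58.  76.]
0.33 [-11.  61.  84.]
0.285 [-12.  64.  91.]
0.24 [-12.  66.  99.]
0.195 [-12.  68. 107.]
0.15 [-13.  69. 115.]
0.105 [-13.  71. 123.]
0.06 [-13.  71. 131.]
```

View pics/s2.png

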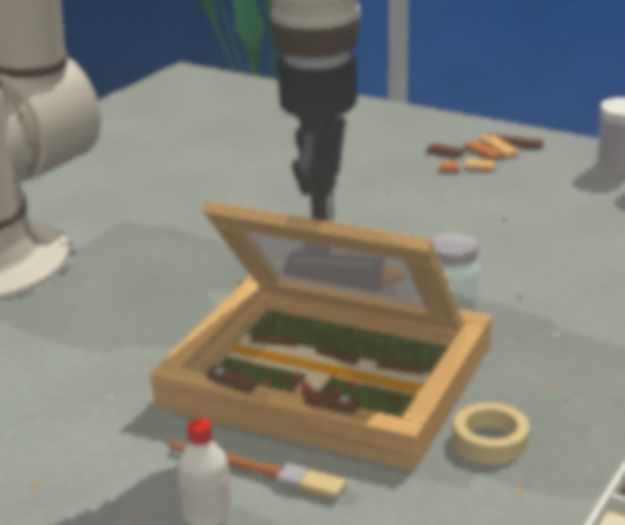

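The lid is following the fingers, now about half closed, and the buttons are clear. I'll continue.

send_rows(targets="-1 6 4 0 255;-2 12 10 0 255;-3 18 15 0 255;-4 23 21 0 255;-5 29 27 0 255;-6 34 34 0 255;-7 39 40 0 255;-8 43 47 0 255;-9 48 54 0 255;-9 51 61 0 255;-10 55 68 0 255;-11 58 75 0 255;-11 61 81 0 255;-12 64 87 0 255;-12 66 93 0 255;-12 68 99 0 255;-13 69 105 0 255;-13 70 110 0 255;-13 71 115 0 255;-13 71 119 0 255")

```text
time: 8.32
ee_pos: [0.5618, -0.0841, 0.0685]
tcp_rot: [-178.9, -0.1, 17.4]
wrist_force: [-0.7, -0.5, 1.1]
opening: -0.0003
grasp_force: 0.7
```

```bash
python3 p.py 182 10 .12 -.03 .03
```

```text
[ 0.00015483 -0.07019563  0.0684533 ] [-0.65367817 -0.45004397  1.14836141]
0.12 [-0. -0.  2.]
0.09 [-0.  0.  7.]
0.06 [-0.  1. 12.]
0.03 [-0.  1. 18.]
0.0 [-0.  1. 23.]
```

send_rows(targets="0 0 3 0 255;0 0 6 0 255;0 0 9 0 255;0 0 12 0 255;0 0 14 0 255;0 0 16 0 255;0 0 18 0 255;0 0 20 0 255;0 0 21 0 255;0 0 22 0 255;0 0 23 0 255;0 0 23 0 255")

```text
time: 9.82
ee_pos: [0.5617, -0.0835, 0.0456]
tcp_rot: [-178.9, -0.1, 17.4]
wrist_force: [0.3, -0.7, -0.7]
opening: -0.0002
grasp_force: 0.1
```

send_rows(targets="0 0 1 0 255;0 0 1 0 255;0 0 2 0 255;0 0 2 0 255")

```text
time: 10.32
ee_pos: [0.5618, -0.0835, 0.045]
tcp_rot: [-178.9, -0.2, 17.4]
wrist_force: [-5.0, 0.0, 11.8]
opening: -0.0
grasp_force: 5.8
```

```bash
python3 - <<'E'
from h import *
from workcell import bot,camera
import cv2
o=bot.get_obs();print(o["time"],Fr(o["ee_pos"]),o["wrist_force"])
a=cv2.resize(camera("scene")[105:245,205:355],None,fx=4,fy=4,interpolation=2)
cv2.imwrite("pics/s3.png",a)
E
```

```text
10.325 [ 0.00020773 -0.06955479  0.04499977] [-4.9668057   0.02136403 11.84690438]
```

View pics/s3.png

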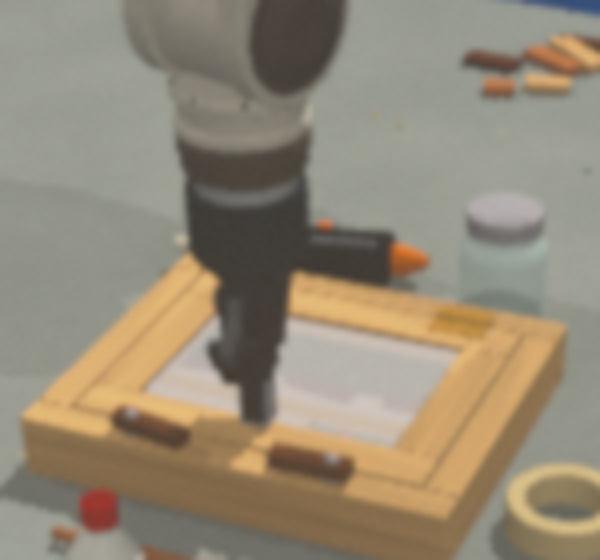

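The lid is shut flush, with a hard stop at z=0.045 and 12 N. The frame's corners have not moved. Next is the near button.

```bash
python3 - <<'E'
from h import *
from workcell import bot
o=bot.get_obs();print(sh(o["ee_pos"],o["tcp_rot"],[0,-.0696,.1]),sh(o["ee_pos"],o["tcp_rot"],[-.035,-.15,.1]),sh(o["ee_pos"],o["tcp_rot"],[-.035,-.15,.052]))
E
```

```text
[ -0.  -1. -55.] [-48.9  71.8 -56.5] [-49.   72.7  -8.5]
```

send_rows(targets="0 0 -20 0 255;0 -1 -55 5 255;-20 30 -56 10 255;-40 60 -56 10 255;-49 72 -56 10 255;-49 72 -56 10 255;-49 72 -30 10 255;-49 73 -12 10 255;-49 73 -9 10 255;-49 73 -9 10 255")

```text
time: 11.62
ee_pos: [0.5371, -0.1676, 0.0514]
tcp_rot: [-178.9, 0.1, 7.5]
wrist_force: [-0.0, -0.3, -0.5]
opening: -0.0
grasp_force: 0.0
```

```bash
cat > b.py <<'E'
from h import *
from workcell import bot
import sys
s=float(sys.argv[1]) # -1 near, +1 far
o=bot.get_obs();print(o["time"],Fr(o["ee_pos"]),o["tcp_rot"],o["wrist_force"])
hx,hy=.011,.0094;px,py=.0007+s*.07,-.1125
for a in np.append(np.arange(1.75,0,-.1),[.05,0,-.03]):
    u=np.array([-s*np.sin(a),np.cos(a)]);n=np.array([-s*np.cos(a),-np.sin(a)])
    f=max(0,np.cos(a));rho=.022+.012*f  # corner radius
    c=np.array([px,py])+rho*u+.008*n
    c=c+[-s*hx,-hy]                     # centre from contact corner
    if a>1.57: c=np.array([px-s*.034,py+.034*np.cos(a)-.008-hy])
    print(round(a,2),sh(o["ee_pos"],o["tcp_rot"],[*c,.052]),c.round(4))
E
python3 b.py -1
```

```text
11.625 [-0.03473056 -0.14998086  0.05144577] [-1.78880979e+02  6.22206926e-02  7.45152173e+00] [-0.00864639 -0.30786492 -0.45840008]
1.75 [ -0.5 -14.   -0.3] [-0.0353 -0.136 ]
1.65 [ -0.5 -17.4  -0.2] [-0.0353 -0.1326]
1.55 [ -1.  -20.6  -0.2] [-0.0359 -0.1294]
1.45 [  0.8 -23.   -0.1] [-0.0341 -0.127 ]
1.35 [  2.4 -25.7  -0.1] [-0.0325 -0.1243]
1.25 [  3.6 -28.6   0. ] [-0.0313 -0.1214]
1.15 [  4.4 -31.7   0.1] [-0.0305 -0.1182]
1.05 [  4.9 -35.    0.1] [-0.0301 -0.1149]
0.95 [  4.9 -38.4   0.2] [-0.0301 -0.1116]
0.85 [  4.4 -41.8   0.3] [-0.0305 -0.1082]
0.75 [  3.5 -45.1   0.3] [-0.0315 -0.1048]
0.65 [  2.2 -48.3   0.4] [-0.0328 -0.1016]
0.55 [  0.4 -51.4   0.4] [-0.0346 -0.0986]
0.45 [ -1.8 -54.2   0.5] [-0.0368 -0.0958]
0.35 [ -4.3 -56.6   0.6] [-0.0394 -0.0934]
0.25 [ -7.1 -58.7   0.6] [-0.0422 -0.0913]
0.15 [-10.2 -60.4   0.6] [-0.0453 -0.0896]
0.05 [-13.5 -61.7   0.7] [-0.0486 -0.0884]
0.05 [-13.5 -61.7   0.7] [-0.0486 -0.0884]
0.0 [-15.2 -62.2   0.7] [-0.0503 -0.0879]
-0.03 [-16.2 -62.4   0.7] [-0.0513 -0.0877]
```

send_rows(targets="0 -9 0 0 255;0 -14 0 0 255;-1 -18 0 0 255;-1 -21 0 0 255;1 -23 0 0 255;2 -26 0 0 255;4 -29 0 0 255;4 -32 0 0 255;5 -35 0 0 255;5 -38 0 0 255;4 -42 0 0 255;4 -45 0 0 255;2 -48 0 0 255;0 -51 0 0 255;-2 -54 0 0 255;-4 -57 0 0 255;-7 -59 0 0 255;-10 -60 0 0 255;-13 -62 0 0 255;-14 -62 0 0 255")

```text
time: 14.12
ee_pos: [0.5148, -0.1082, 0.0525]
tcp_rot: [-178.9, 0.1, 7.4]
wrist_force: [1.0, 1.2, -0.7]
opening: 0.0004
grasp_force: 0.6
```

```bash
python3 - <<'E'
from h import *
from workcell import bot,camera
import cv2
o=bot.get_obs();print(o["time"],Fr(o["ee_pos"]),o["tcp_rot"],o["wrist_force"],o["torque"])
a=cv2.resize(camera("top")[170:305,190:310],None,fx=4,fy=4,interpolation=2)
cv2.imwrite("pics/t4.png",np.hstack([a[:540,:400],cv2.resize(camera("wrist")[60:360,150:370],(396,540))]))
E
```

```text
14.125 [-0.04948911 -0.08821515  0.05250283] [-1.78874123e+02  5.75283652e-02  7.43098092e+00] [ 0.98766269  1.16562441 -0.701714  ] [ 0.20211239 -0.30849383 -0.05662388]
```

View pics/t4.png

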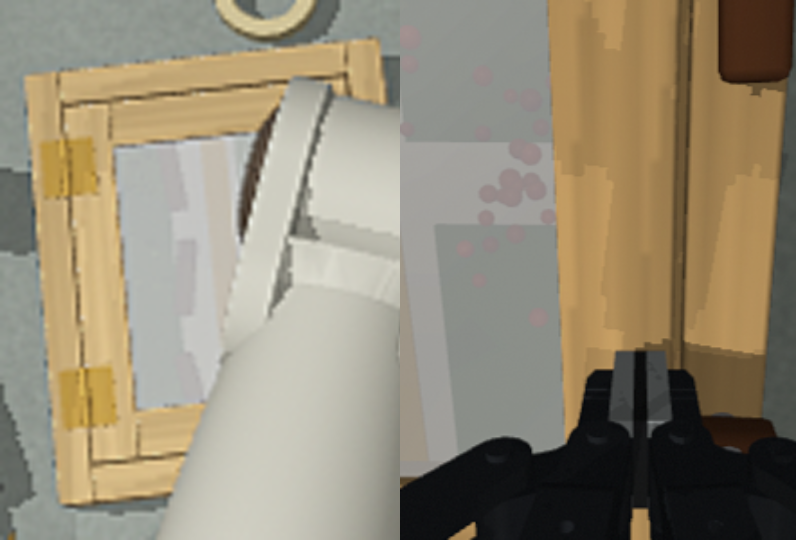

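send_rows(targets="6 0 0 0 255;12 0 -15 0 255;20 0 -45 0 255;50 25 -48 0 255;80 55 -48 0 255;85 62 -48 0 255;85 62 -48 0 255;85 62 -20 0 255;85 62 -2 0 255;85 62 0 0 255;85 62 0 0 255")

```text
time: 15.6
ee_pos: [0.6073, -0.1587, 0.052]
tcp_rot: [-178.9, 0.0, 7.4]
wrist_force: [0.3, 0.2, 0.5]
opening: 0.0001
grasp_force: 0.0
```

```bash
python3 b.py 1; python3 - <<'E'
from workcell import camera
import cv2,numpy as np
t=camera("top");s=camera("scene")
a=cv2.resize(s[190:245,205:355],None,fx=5,fy=5,interpolation=2)
b=cv2.resize(t[230:305,190:310],None,fx=4,fy=4,interpolation=2)
c=np.zeros((600,750,3),np.uint8);c[:275]=a;c[275:575,:480]=b
cv2.imwrite("pics/t5.png",c)
E
```

```text
15.6 [ 0.03610306 -0.1497765   0.05195072] [-1.78899897e+02  2.92040056e-02  7.43246999e+00] [0.32408312 0.24613653 0.4723841 ]
1.75 [  0.7 -13.8   0.2] [ 0.0367 -0.136 ]
1.65 [  0.7 -17.2   0.3] [ 0.0367 -0.1326]
1.55 [  1.3 -20.3   0.3] [ 0.0373 -0.1294]
1.45 [ -0.5 -22.8   0.4] [ 0.0355 -0.127 ]
1.35 [ -2.  -25.5   0.4] [ 0.0339 -0.1243]
1.25 [ -3.2 -28.4   0.5] [ 0.0327 -0.1214]
1.15 [ -4.  -31.6   0.6] [ 0.0319 -0.1182]
1.05 [ -4.4 -34.9   0.6] [ 0.0315 -0.1149]
0.95 [ -4.4 -38.2   0.7] [ 0.0315 -0.1116]
0.85 [ -3.9 -41.6   0.8] [ 0.0319 -0.1082]
0.75 [ -3.  -45.    0.8] [ 0.0329 -0.1048]
0.65 [ -1.6 -48.2   0.9] [ 0.0342 -0.1016]
0.55 [  0.2 -51.2   0.9] [ 0.036  -0.0986]
0.45 [  2.4 -53.9   1. ] [ 0.0382 -0.0958]
0.35 [  5.  -56.4   1. ] [ 0.0408 -0.0934]
0.25 [  7.9 -58.4   1.1] [ 0.0436 -0.0913]
0.15 [ 11.  -60.1   1.1] [ 0.0467 -0.0896]
0.05 [ 14.3 -61.3   1.1] [ 0.05   -0.0884]
0.05 [ 14.3 -61.3   1.1] [ 0.05   -0.0884]
0.0 [ 16.  -61.8   1.1] [ 0.0517 -0.0879]
-0.03 [ 17.  -62.    1.1] [ 0.0527 -0.0877]
```

View pics/t5.png

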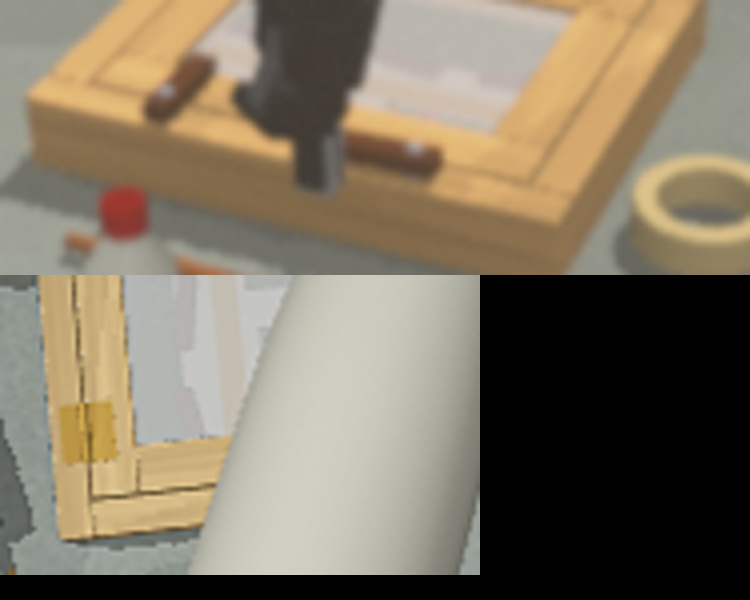

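The near button now looks roughly square across, and the far one is still along the rim. I'll push the far one.

send_rows(targets="1 -9 0 0 255;1 -14 0 0 255;1 -18 0 0 255;1 -21 0 0 255;0 -23 0 0 255;-2 -26 0 0 255;-3 -29 0 0 255;-4 -32 0 0 255;-4 -35 0 0 255;-4 -38 0 0 255;-4 -42 1 0 255;-3 -45 1 0 255;-2 -48 1 0 255;0 -51 1 0 255;2 -54 1 0 255;5 -57 1 0 255;8 -59 1 0 255;11 -60 1 0 255;14 -61 1 0 255;15 -61 1 0 255")

```text
time: 18.2
ee_pos: [0.6144, -0.0961, 0.0512]
tcp_rot: [-178.9, 0.1, 7.4]
wrist_force: [-0.8, 0.6, 0.1]
opening: -0.0003
grasp_force: 0.7
```

send_rows(targets="-6 0 0 0 255;-12 0 -15 0 255;-12 0 -50 0 255;-60 0 -100 0 255;-110 30 -160 0 255;-160 60 -200 0 255;-190 100 -210 0 255;-200 150 -210 0 255;-200 200 -210 0 255;-200 250 -210 0 255;-200 280 -210 0 255;-200 280 -210 0 255;-200 280 -210 0 255")

```text
time: 19.82
ee_pos: [0.4525, -0.4033, 0.257]
tcp_rot: [-178.9, 0.0, 7.4]
wrist_force: [0.1, -0.3, 0.4]
opening: 0.0
grasp_force: 0.0
```

```bash
python3 - <<'E'
from workcell import camera,bot
import cv2,numpy as np
o=bot.get_obs();print(o["time"],o["ee_pos"])
t=camera("top");s=camera("scene");cv2.imwrite("pics/top6.png",t);cv2.imwrite("pics/scene6.png",s)
a=cv2.resize(s[190:245,205:355],None,fx=5,fy=5,interpolation=2)
b=cv2.resize(t[170:305,250:310],None,fx=5,fy=5,interpolation=2)
b=cv2.rotate(b[100:500],cv2.ROTATE_90_CLOCKWISE)
c=np.zeros((600,750,3),np.uint8);c[:275]=a;c[280:280+b.shape[0],:b.shape[1]]=b
cv2.imwrite("pics/t6.png",c)
E
```

```text
19.825 [ 0.45254872 -0.40329324  0.25696955]
```

View pics/t6.png

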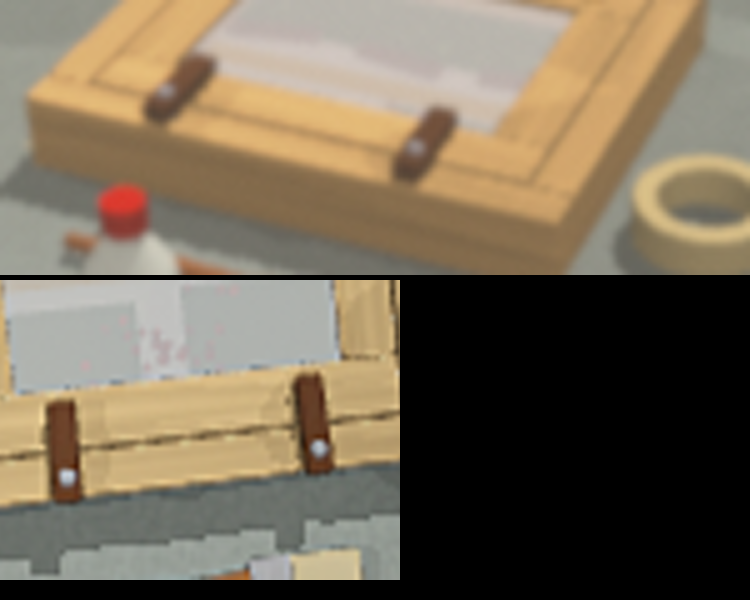

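Both buttons lie across the lid's edge. I'll measure their angles with colour masks.

```bash
python3 - <<'E'
from h import *
import cv2
for n,(y0,y1,x0,x1) in(("top",(170,305,255,310)),("scene",(190,245,205,310))):
    im=cv2.imread(f"pics/{n}6.png")[y0:y1,x0:x1];im=cv2.resize(im,None,fx=4,fy=4,interpolation=2)
    m=((im.max(2)<125)&(im[:,:,2].astype(int)-im[:,:,0]>20)).astype(np.uint8)
    k,l,st,ce=cv2.connectedComponentsWithStats(m)
    for i in range(1,k):
        if st[i,4]<400: continue
        v,u=np.nonzero(l==i)
        P=np.array([Fr(onz(n,x0+a/4-.375,y0+b/4-.375,.06))[:2] for a,b in zip(u,v)])
        c=P.mean(0);w,V=np.linalg.eigh(np.cov((P-c).T));d=V[:,1]*np.sign(V[1,1])
        print(n,st[i],c.round(4),"len",np.ptp(P@d).round(4),"wid",np.ptp(P@V[:,0]).round(4),"x/y angle",np.arctan2(d[0],d[1]).round(3))
    # front-edge directions
t=lambda u,v:onz("top",u,v,.045)
E
```

```text
top [  55  120   82   61 1901] [ 0.0676 -0.0987] len 0.0548 wid 0.0424 x/y angle 0.005Traceback (most recent call last):
  File "<stdin>", line 10, in <module>
  File "h.py", line 6, in onz
    o,d=ray(n,u,v);return o+d*(z-o[2])/d[2]
        ~~~^^^^^^^
  File "h.py", line 4, in ray
    m=camera_model(n);P=np.array(m["pose"]);d=P[:3,:3]@np.linalg.inv(m["K"])@[u,v,1];return P[:3,3],d
ValueError: time passes only in moves, steps and waits
```

```bash
sed -i 's/^from workcell import camera_model/from workcell import camera_model as _cm\nfrom functools import lru_cache\ncamera_model=lru_cache(_cm)/' h.py; python3 - <<'E'
from h import *
import cv2
for n,(y0,y1,x0,x1) in(("top",(170,305,255,310)),("scene",(190,245,205,310))):
    im=cv2.imread(f"pics/{n}6.png")[y0:y1,x0:x1];im=cv2.resize(im,None,fx=4,fy=4,interpolation=2)
    m=((im.max(2)<125)&(im[:,:,2].astype(int)-im[:,:,0]>20)).astype(np.uint8)
    m=cv2.morphologyEx(m,cv2.MORPH_OPEN,np.ones((9,9)))
    k,l,st,ce=cv2.connectedComponentsWithStats(m)
    for i in range(1,k):
        if st[i,4]<400: continue
        v,u=np.nonzero(l==i)
        P=np.array([Fr(onz(n,x0+a/4-.375,y0+b/4-.375,.06))[:2] for a,b in zip(u,v)])
        c=P.mean(0);w,V=np.linalg.eigh(np.cov((P-c).T));d=V[:,1]*np.sign(V[1,1])
        print(n,st[i],c.round(4),"len",np.ptp(P@d).round(4),"wid",np.ptp(P@V[:,0]).round(4),"x/y angle",np.arctan2(d[0],d[1]).round(3))
E
```

```text
top [  57  135   78   30 1683] [ 0.0673 -0.0973] len 0.0538 wid 0.0186 x/y angle 0.019
top [  78  336   54   27 1272] [-0.07   -0.0908] len 0.0359 wid 0.0175 x/y angle 0.041
scene [ 118   50   50   49 1078] [-0.0626 -0.111 ] len 0.061 wid 0.019 x/y angle -0.032
scene [337  91  24  31 547] [ 0.0738 -0.0944] len 0.0347 wid 0.0142 x/y angle -0.223
scene [316 123  29  23 539] [ 0.075  -0.1276] len 0.0267 wid 0.0173 x/y angle -0.041
```

```bash
python3 -c "
from workcell import ticket;print(ticket.job_done())"
```

```text
the job is handed in; nothing more can be done
None
```

The lid is shut flush in the rim, both turn buttons lie across its edge (within about 0.04 rad of square in the overhead picture), and I handed the job in at about 20 s of the 61 s allowed; no verdict came back.

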